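Clip the glass inking slab into the printing bed

TASK

Fix the glass inking slab in the wooden printing bed: lay it on the bed with its round bead toward the spring clips, slide it in so that both clips ride up over the bead and snap down behind it, until the bead is fully home against the steel stop, and let go. Leave the other things on the table where they are.

Things in the scene. Friction and masses are not known exactly. Their poses are not given: they have to be found in the camera images.
- bed: Wooden printing bed fixed to the table, 280 long (its x) x 170 wide (y) x 18 thick. Origin at the centre of its underside, z up. Toward its far (+x) end lies a dark steel stop bar, 10 high, its face at x = +68. Low side rails (8 high, inner faces at y = +-61) run from the stop back to x = -2, then splay outward to x = -24; the bed is bare nearer than that.
- slab: Glass inking slab, about 0.35 kg: white backing board 150 long (x) x 110 wide (y) x 6 thick, glass pane on it (top at 7.5), a round aluminium bead (12 dia, so 6 proud of the board) across its front (+x) edge, which goes in first. Origin at the centre of its underside, z up. A wooden grip bar stands on it at x = -45.
- bed_stop (a point): Point on the bed's top surface at the foot of the stop bar's face, midway between the clips (bed x = 68, y = 0, z = 18). Axes as the bed: +x is the direction in which the slab slides in.
- slab_front (a point): Foremost point of the bead, middle of its width, at the level of the underside (slab x = 75, y = 0, z = 0). Axes as the slab.
- slab_grip (a point): Centre of the slab's wooden grip bar, 25 above the underside (slab x = -45, y = 0). The bar is 16 thick in x, 64 long in y, and stands from 6 to 40 above the underside. Axes as the slab.
- clip_left (a joint): Lift of the clip at the bed's +y side about its hinge, rad. 0 = nothing under it; about 0.11 with the nose on top of the bead; about 0.03 once snapped down behind the bead on to the slab's board. Spring force at the nose about 1.2 N at 0, 2.5 N on the bead; sliding the slab in takes some 4 to 9 N in all, more if it is pressed down.
- clip_right (a joint): The same for the clip at the bed's -y side.
- ink_jar: Bystander, to be left alone: closed ink jar, 46 dia x 85 high, standing between the bed and the slab (mm). Origin at its underside.
- tape_roll: Bystander, to be left alone: roll of paper tape lying flat, 84 dia x 24 high, beyond the slab's bead (mm). Origin at its underside.
- brayer: Bystander, to be left alone: hand ink roller with a wooden handle lying at the side of the table, about 150 long, 32 high (mm). Origin at its underside.
- sketchbook: Bystander, to be left alone: black sketchbook lying flat, 210 x 150 x 18 (mm). Origin at its underside.
- medium_bottle: Bystander, to be left alone: white bottle, 66 dia x 170 high (mm). Origin at its underside.
- palette_knife: Bystander, to be left alone: flat palette knife lying on the table (mm). Origin at its underside.
- clip_left_nose (a point): Underside of the round nose (radius 4) of the steel spring clip at the bed's +y side: bed x = 49, y = 42, 4 above the bed top when nothing is under it. The clip is 18 wide, hinged beyond the stop 70 farther in +x; from the nose a lip slopes up toward -x, ending 29 nearer than the nose, about 16 above the bed top. Clip's highest part: 18 above the bed top.
- clip_right_nose (a point): The same for the clip at the bed's -y side (bed y = -42).
Things that resemble listed ones, but are neither listed nor needed, are in the scene too. Several things look just like the slab: the one meant starts farthest from the robot's base.

How it is judged:
By the outcome, as a careful person would: the job done as asked, in the order asked, and still so for the second after the job is handed in, with the robot touching nothing.
It also fails if it takes over 45 s, if anything falls off the work surface, if the arm or the gripper's body presses on something with over 40 N, if the wrist force passes 120 N, or if a joint passes its speed limit or range.

ROBOT

A 6-joint arm with a two-finger parallel gripper is mounted at the origin on the work surface. World frame = base frame: x ahead of the robot, y to its left, z up, the work surface at z = 0. Lengths are in m, angles in degrees, forces in N, time in s.
With the tool pointing down it reaches from about 0.275 to 0.725 m from the base axis. Payload 5.6 kg.
Tool frame: the origin (TCP) lies on the front face of the gripper's body, between the roots of the fingers; the fingertips stand 73 mm ahead of it and the grasp point (between the pads) lies 54 mm ahead of it; x points along the fingers, y is the direction in which the jaws open and shut, and the axes are right-handed (so a half turn about x gives the same grasp; the last joint's range is limited). The gripper opens to 85 mm and grips with 20 to 120 N. Pads are 22 mm wide; open, the fingers measure 114 mm over their backs; the gripper's body (76 mm by 85 mm) begins 54 mm behind the grasp point. The pads swing forward as they close: fully open they stand 13 mm farther back than shut.
Start: joints at [90.619, 14.616, 6.199, 0, -81.583, -16.306], TCP at [0.149, 0.53, 0.304] pointing down, gripper open.
Joint ranges: [-168.99, 168.99], [-69.2, 112.95], [-62.41, 85.93], [-164.36, 98.24], [-168.68, -3.75], [-174.98, 174.98]. Speed limits (degrees/s): [147.25, 147.25, 180, 180, 180, 180].

INTERFACE

Orientations are given as [roll, pitch, yaw] about the fixed x, y, z axes, in that order (R = Rz(yaw) Ry(pitch) Rx(roll)).
In Python, from rig import bot gives the robot as it stands.
- The arm moves only by the tool play_rows, never from a script. Its argument "commands" is a list of rows, each an object of numbers: "grip": the opening, from 0 (shut) to 1 (fully open); "tx", "ty", "tz": the shift along the tool's x, y, z in mm; "rx", "ry", "rz": the turn, a rotation vector about the tool's x, y, z in rad. A call has 1 to 8 rows; each row shifts and turns the commanded pose from where the row before left it, along the tool's axes as they then stand; what a row does not reach is not made up. A row lasts 1/12 s, in which the tool goes at most 41.7 mm and 7.16 degrees, less where a joint would pass 70% of its speed; a pose out of reach is approached as far as the arm can. A call is refused whole if a number of a shift passes 41.7 or a number of a turn 0.125, either way. A call with a gripper value outside its range is refused whole. The fingers move at their own pace and stop on an object; "squeeze" is the grip in N (left out, the last holds). Time passes only in rows, so rows that do not move let the fingers close. It gives the time, the measured TCP pose, the force and the opening at its end, in the units of the state.
- bot.sense(): the state, without advancing time (a new reading comes with each control period).
- bot.camera(name): name is "scene" or "top" or "wrist"; returns the picture (384x512x3 uint8, red, green, blue); there is no depth.
- bot.camera_info(name): a dict with "intrinsics" (3x3 intrinsics, pixels), "rvec" (rotation vector, rad) and "tvec" (3), from world to camera coordinates, as OpenCV has them; the wrist camera has in their place "tool_from_camera" (4x4, takes a point from camera to tool coordinates, whose origin is the TCP and whose axes are the tool frame's). Camera axes: x right, y down, z forward; pixel columns grow to the right and rows downward; lengths in m; the calibration is good to about 2 mm. A picture is of the moment at which its call begins: read the wrist's pose just before it. camera_info takes no time and is no camera call.
- bot.finish_job(): hands the job in, once; it reports no verdict.
Trained networks look in the newest picture that a camera, given by its name, has taken for a name from the list of things; names that differ only in an ending like _2 or _b are one class to them, and where a whole thing is asked for, a point or a joint stands for the part that bears it (a point fixed in the world has none). Each returns a list of dicts, best first, with "score" (0 to 1); they miss things now and then, are a little off and sometimes report something else, mostly with a low value. They report only what shows in the picture. A call takes as long as a camera call. They do not tell look-alikes from the thing itself.
- bot.regions_of(camera, thing): "mask" (384x512 bool, what is visible of it) and "at" ([column, row] as shares, 0 to 1, of the picture: columns of its width, rows of its height, amid what is visible of it).
- bot.tip_of(camera, thing): "at" ([column, row] as shares, 0 to 1, of the picture: columns of its width, rows of its height: a listed point, or the origin of a listed thing).
The state is a dict: "time_s": time; "joints": joint angles; "joint_vel": joint speeds; "tau": joint torques, N m; "tool_pos": TCP position; "orientation": TCP orientation; "contact_force": force on the tool from outside, world axes, zero at the start; "torque": the same for the moment, N m; "grip_width": opening from 0.0 (shut) to 1.0 (fully open).
Only numpy, scipy, OpenCV 4.12 (cv2) and the standard library are available. Lean on these libraries where they do the work, as an engineer would, in place of code of your own. Each camera call takes 0.05 s, during which the arm holds its last target.

## Working session

There is one attempt and no reset: what is moved stays moved. The work goes in short steps, Python scripts to look and compute and a tool call to move; the robot and the scene stay as the last step left them, time stands still between calls to the robot, and variables do not carry over. Pictures are saved under pics/ and viewed, and the job is handed in when it is done.

Besides the shell and the picture viewer there is one more tool, called after "Request:" by a JSON object that holds its "api" and its "payload". play_rows: Moves the arm, as the interface text tells. Its arguments: {"type":"object","properties":{"commands":{"type":"array","items":{"type":"object","properties":{"grip":{"type":"number"},"tx":{"type":"number"},"ty":{"type":"number"},"tz":{"type":"number"},"rx":{"type":"number"},"ry":{"type":"number"},"rz":{"type":"number"}}}},"squeeze":{"type":"number"}},"required":["commands"]}

```bash
ls; mkdir -p pics
python3 - <<'E'
from rig import bot
import cv2
print(bot.sense())
for c in ("scene","top"):
    im=bot.camera(c); cv2.imwrite(f"pics/{c}0.png",im[:,:,::-1])
    print(c,bot.camera_info(c))
    for t in ("slab","bed_stop","slab_front","slab_grip","clip_left_nose","clip_right_nose"):
        print(t,[(round(d["score"],2),[round(d["at"][0]*512,1),round(d["at"][1]*384,1)]) for d in bot.tip_of(c,t)])
print(bot.camera_info("wrist"))
print(bot.sense()["time_s"])
E
```

```text
pics
{'time_s': 0.0, 'joints': array([ 9.06199768e+01,  1.46524524e+01,  6.13076457e+00, -2.69562661e-02,
       -8.15815456e+01, -1.63065682e+01]), 'joint_vel': array([ 0.01232289, -0.04374935,  0.01341265,  0.02102993, -0.1026859 ,
       -0.00531845]), 'tau': array([-2.62297690e-04, -3.86631453e+01,  2.37940013e+01,  5.36483914e+00,
       -6.08556598e-03, -9.12176233e-06]), 'tool_pos': array([0.14854783, 0.52919482, 0.3030024 ]), 'orientation': array([  91.82713975,   89.89337909, -103.86342211]), 'contact_force': array([ 0.64410621,  0.73518334, -0.16368468]), 'torque': array([ 0.0237397 ,  0.0264487 , -0.01998577]), 'grip_width': 0.9998946121741815}
scene {'intrinsics': array([[418.21553463,   0.        , 264.42585103],
       [  0.        , 418.21553463, 185.11121437],
       [  0.        ,   0.        ,   1.        ]]), 'rvec': array([ 2.0590771 ,  1.27248137, -0.55180761]), 'tvec': array([-0.22610951, -0.27190493,  1.89024326])}
slab [(0.92, [199.8, 217.5]), (0.74, [187.1, 178.7])]
bed_stop [(0.6, [306.8, 202.4])]
slab_front [(0.88, [165.9, 183.8]), (0.64, [209.6, 228.6])]
s
[... 567 characters left out ...]

slab_grip [(0.84, [301.1, 276.9]), (0.68, [319.4, 218.7]), (0.22, [215.3, 192.0])]
clip_left_nose [(0.63, [206.9, 179.2])]
clip_right_nose [(0.51, [226.0, 182.5])]
{'intrinsics': array([[299.15851225,   0.        , 253.29838508],
       [  0.        , 299.15851225, 188.93542167],
       [  0.        ,   0.        ,   1.        ]]), 'tool_from_camera': array([[-1.43919238e-04, -3.27148860e-01,  9.44972805e-01,
        -6.95728307e-02],
       [ 9.99998836e-01, -1.48260119e-03, -3.60975698e-04,
         2.12150022e-05],
       [ 1.51911059e-03,  9.44971653e-01,  3.27148692e-01,
        -8.45980075e-02],
       [ 0.00000000e+00,  0.00000000e+00,  0.00000000e+00,
         1.00000000e+00]])}
0.7
```

```bash
cat > h.py <<'E'
import numpy as np,cv2
from scipy.spatial.transform import Rotation as R
def cam(bot,name,s=None):
    i=bot.camera_info(name);K=i["intrinsics"]
    if name!="wrist":
        Rm=R.from_rotvec(i["rvec"]).as_matrix();return K,Rm,np.array(i["tvec"])
    Tt=np.eye(4);Tt[:3,:3]=R.from_euler("xyz",s["orientation"],degrees=True).as_matrix();Tt[:3,3]=s["tool_pos"]
    T=np.linalg.inv(Tt@i["tool_from_camera"]);return K,T[:3,:3],T[:3,3]
def ray(C,uv,z):
    K,Rm,t=C;o=-Rm.T@t;d=Rm.T@np.linalg.solve(K,np.array([uv[0],uv[1],1.]))
    return o+d*(z-o[2])/d[2]
def proj(C,P):
    K,Rm,t=C;p=(K@(Rm@np.atleast_2d(P).T+t[:,None])).T;return p[:,:2]/p[:,2:]
def tri(Cs,uvs):
    A=[];b=[]
    for (K,Rm,t),uv in zip(Cs,uvs):
        o=-Rm.T@t;d=Rm.T@np.linalg.solve(K,np.array([uv[0],uv[1],1.]));d/=np.linalg.norm(d)
        M=np.eye(3)-np.outer(d,d);A.append(M);b.append(M@o)
    return np.linalg.lstsq(np.vstack(A),np.hstack(b),rcond=None)[0]
E
python3 - <<'E'
from rig import bot
from h import *
T=cam(bot,"top")
for n,uv,z in [("s1",(312.6,275),0),("s2",(317.2,212.1),0),("f2",(312.7,190.6),0),("f1",(336.2,272.3),0),("g1",(301.1,276.9),.025),("g2",(319.4,218.7),.025),("stop",(216,177.1),.018),("cl",(206.9,179.2),.022),("cr",(226,182.5),.022)]:
    print(n,ray(T,uv,z).round(3))
a=cv2.imread("pics/top0.png")[120:320,160:400]; cv2.imwrite("pics/top0z.png",cv2.resize(a,None,fx=3,fy=3,interpolation=cv2.INTER_CUBIC))
E
```

```text
s1 [ 0.265 -0.226  0.   ]
s2 [ 0.496 -0.248  0.   ]
f2 [ 0.577 -0.233  0.   ]
f1 [ 0.275 -0.312  0.   ]
g1 [ 0.258 -0.181  0.025]
g2 [ 0.468 -0.251  0.025]
stop [0.622 0.129 0.018]
cl [0.613 0.163 0.022]
cr [0.601 0.092 0.022]
```

View pics/top0.png

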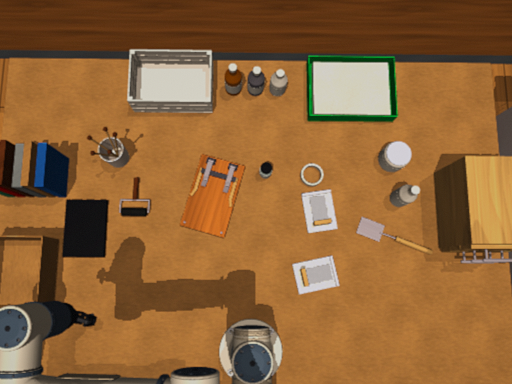

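View pics/scene0.png

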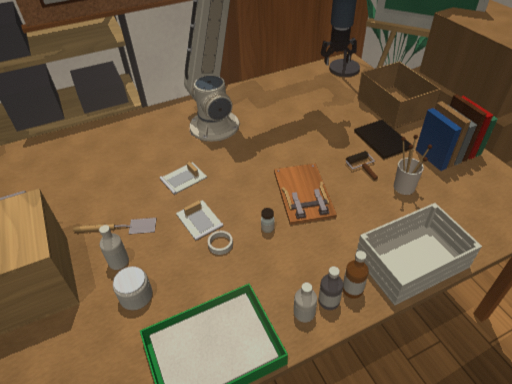

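View pics/top0z.png

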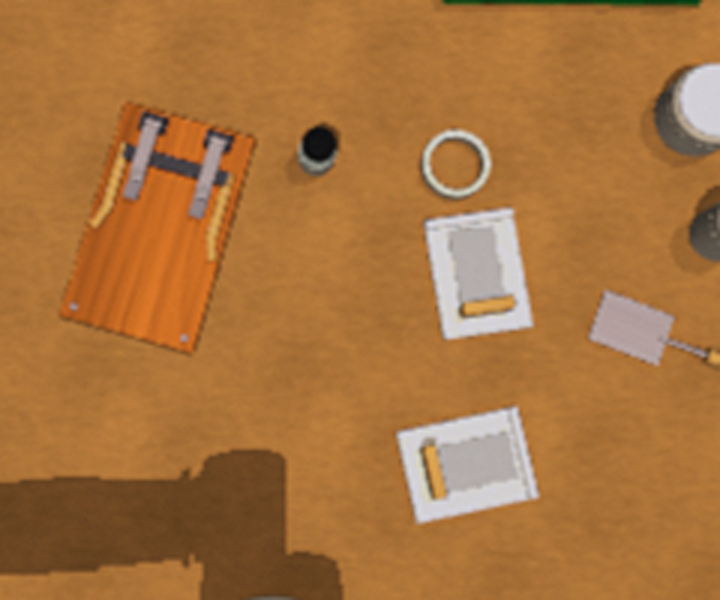

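Two slab look-alikes are in view: A at top-view pixel (318,212), world about (0.50,-0.25), about 0.55 m from the base, and B at (315,275), world (0.265,-0.226), about 0.35 m. A is the one meant, since it is farthest from the base. The crop confirms it: A's bead is at the far end near the tape roll, and its grip bar is at the near end. Next I'll estimate rough poses and move to view the bed with the wrist camera.

```bash
cat >> h.py <<'E'
from scipy.optimize import least_squares
def fit(C,model,uv,x0):
    # model pts (n,3) in body frame with z in world; x0=[x,y,yawdeg]
    model=np.array(model,float);uv=np.array(uv,float)
    def W(p):
        c,s=np.cos(np.radians(p[2])),np.sin(np.radians(p[2]))
        return np.c_[p[0]+c*model[:,0]-s*model[:,1],p[1]+s*model[:,0]+c*model[:,1],model[:,2]]
    r=least_squares(lambda p:(proj(C,W(p))-uv).ravel(),x0,x_scale=[.01,.01,1])
    return r.x,(proj(C,W(r.x))-uv)
E
python3 - <<'E'
from rig import bot
from h import *
T=cam(bot,"top")
cv=lambda L:[(160+(u+.5)/3-.5,120+(v+.5)/3-.5) for u,v in L]
print(fit(T,[(.075,.055,.008),(.075,-.055,.008),(-.075,-.055,.006),(-.075,.055,.006)],cv([(426,222),(513,208),(532,326),(447,340)]),[.5,-.25,10]))
print(fit(T,[(.14,.085,.018),(.14,-.085,.018),(-.14,-.085,.018),(-.14,.085,.018)],cv([(128,102),(256,138),(192,354),(62,318)]),[.5,.15,-10]))
s=bot.sense();M=R.from_euler("xyz",s["orientation"],degrees=True).as_matrix();print(M.round(3))
C=cam(bot,"wrist",s);print("cam pos",(-C[1].T@C[2]).round(3), ray(C,(253,189),0).round(3))
E
```

```text
(array([ 0.49978822, -0.2553882 ,  8.86433153]), array([[-0.17289516, -0.39179781],
       [-0.19545101,  0.0226856 ],
       [ 0.69292805,  0.30659862],
       [-0.32746389,  0.04709901]]))
(array([  0.55407539,   0.13949875, -15.52054672]), array([[-0.54036529,  0.04584065],
       [ 0.41671732,  0.19207248],
       [ 0.77726648,  0.24554321],
       [-0.66003812, -0.49295602]]))
[[-0.    -0.27  -0.963]
 [ 0.    -0.963  0.27 ]
 [-1.     0.     0.   ]]
cam pos [0.23  0.507 0.373] [0.106 0.542 0.   ]
```

```bash
cat >> h.py <<'E'
def rows(s,pos,ang,n,zang=None):
    """straight shift to pos with tool down, tool y at angle ang; n rows"""
    M=R.from_euler("xyz",s["orientation"],degrees=True).as_matrix()
    y=np.array([np.cos(np.radians(ang)),np.sin(np.radians(ang)),0]);x=np.array([0,0,-1.]);z=np.cross(x,y)
    G=np.c_[x,y,z];rv=R.from_matrix(M.T@G).as_rotvec();d=(np.array(pos)-s["tool_pos"])/n
    st=R.from_rotvec(rv/n).as_matrix();A=M.copy()
    print("turn/row",(rv/n).round(4),"dist/row",np.linalg.norm(d)*1000)
    for k in range(n):
        print((A.T@d*1000).round(1));A=A@st
E
python3 - <<'E'
from rig import bot
from h import *
rows(bot.sense(),[.53,.11,.29],164.5,14)
E
```

```text
turn/row [ 0.112  0.    -0.   ] dist/row 40.50616529682499
[  1.   21.5 -34.3]
[  1.   17.5 -36.5]
[  1.   13.3 -38.2]
[  1.    9.  -39.5]
[  1.    4.5 -40.2]
[  1.   -0.  -40.5]
[  1.   -4.5 -40.2]
[  1.   -9.  -39.5]
[  1.  -13.4 -38.2]
[  1.  -17.6 -36.5]
[  1.  -21.5 -34.3]
[  1.  -25.2 -31.7]
[  1.  -28.6 -28.7]
[  1.  -31.6 -25.3]
```

Request:
{"api": "play_rows", "payload": {"commands": [{"tx":1,"ty":21.5,"tz":-34.3,"rx":0.112,"grip":1},{"tx":1,"ty":17.5,"tz":-36.5,"rx":0.112},{"tx":1,"ty":13.3,"tz":-38.2,"rx":0.112},{"tx":1,"ty":9,"tz":-39.5,"rx":0.112},{"tx":1,"ty":4.5,"tz":-40.2,"rx":0.112},{"tx":1,"ty":0,"tz":-40.5,"rx":0.112},{"tx":1,"ty":-4.5,"tz":-40.2,"rx":0.112},{"tx":1,"ty":-9,"tz":-39.5,"rx":0.112}]}}

```text
invalid input at $.commands[0]: expected keys grip, tx, ty, tz, rx, ry, rz
```

Request:
{"api": "play_rows", "payload": {"commands": [{"tx":1,"ty":-13.4,"tz":-38.2,"rx":0.112},{"tx":1,"ty":-17.6,"tz":-36.5,"rx":0.112},{"tx":1,"ty":-21.5,"tz":-34.3,"rx":0.112},{"tx":1,"ty":-25.2,"tz":-31.7,"rx":0.112},{"tx":1,"ty":-28.6,"tz":-28.7,"rx":0.112},{"tx":1,"ty":-31.6,"tz":-25.3,"rx":0.112},{},{}]}}

```text
invalid input at $.commands[0]: expected keys grip, tx, ty, tz, rx, ry, rz
```

Run:
```python
from rig import bot
from h import *
s=bot.sense();print(s["time_s"],s["tool_pos"],s["orientation"],s["joint_vel"].round(2),s["joints"].round(1))
im=bot.camera("wrist");cv2.imwrite("pics/w1.png",im[:,:,::-1])
C=cam(bot,"wrist",s)
b=np.array([.554,.1395]);a=np.radians(-15.5);Q=np.array([[np.cos(a),-np.sin(a)],[np.sin(a),np.cos(a)]])
for t,z in ("bed_stop",.018),("clip_left_nose",.022),("clip_right_nose",.022):
    for d in bot.tip_of("wrist",t):
        uv=d["at"]*np.array([512,384]); w=ray(C,uv,z); print(t,round(d["score"],2),uv.round(1),w.round(4),"bedframe",(Q.T@(w[:2]-b)).round(4))
cv2.imwrite("pics/w1z.png",cv2.resize(im[:,:,::-1],None,fx=1.5625,fy=1.5625,interpolation=cv2.INTER_CUBIC))
np.save("w1s.npy",np.r_[s["tool_pos"],s["orientation"]])
```

```text
0.7 [0.1486783  0.52950906 0.3038852 ] [  3.08042147  89.99786871 167.39332073] [ 0.07 -0.03  0.08  0.07 -0.04  0.07] [ 90.6  14.6   6.2  -0.  -81.6 -16.3]
```

View pics/w1z.png

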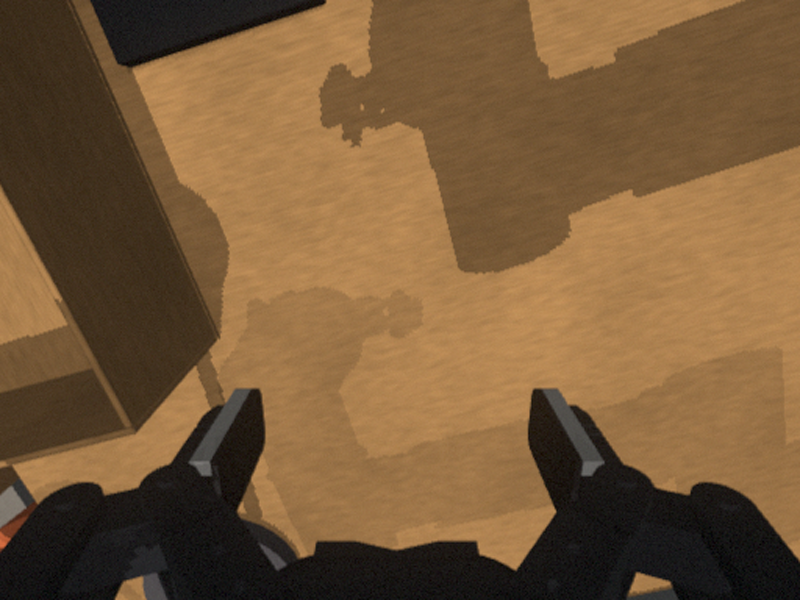

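That wrist picture only shows the start view (arm not moved): the move was refused because every row needs all the keys. I'm also shifting the viewpoint so the fingers don't hide the bed.

Run:
```python
from rig import bot
from h import *
rows(bot.sense(),[.56,.18,.29],164.5,14)
```

```text
turn/row [ 0.112  0.    -0.   ] dist/row 38.566611788169446
[  1.   16.1 -35. ]
[  1.   12.1 -36.6]
[  1.    7.9 -37.7]
[  1.    3.6 -38.4]
[  1.   -0.7 -38.5]
[  1.   -5.  -38.2]
[  1.   -9.2 -37.4]
[  1.  -13.3 -36.2]
[  1.  -17.3 -34.5]
[  1.  -21.  -32.3]
[  1.  -24.5 -29.8]
[  1.  -27.7 -26.8]
[  1.  -30.5 -23.6]
[  1. -33. -20.]
```

Request:
{"api": "play_rows", "payload": {"commands": [{"grip":1,"tx":1,"ty":16.1,"tz":-35,"rx":0.112,"ry":0,"rz":0},{"grip":1,"tx":1,"ty":12.1,"tz":-36.6,"rx":0.112,"ry":0,"rz":0},{"grip":1,"tx":1,"ty":7.9,"tz":-37.7,"rx":0.112,"ry":0,"rz":0},{"grip":1,"tx":1,"ty":3.6,"tz":-38.4,"rx":0.112,"ry":0,"rz":0},{"grip":1,"tx":1,"ty":-0.7,"tz":-38.5,"rx":0.112,"ry":0,"rz":0},{"grip":1,"tx":1,"ty":-5,"tz":-38.2,"rx":0.112,"ry":0,"rz":0},{"grip":1,"tx":1,"ty":-9.2,"tz":-37.4,"rx":0.112,"ry":0,"rz":0},{"grip":1,"tx":1,"ty":-13.3,"tz":-36.2,"rx":0.112,"ry":0,"rz":0}], "squeeze": 80}}

```text
time_s: 1.57
tool_pos: [0.3847, 0.3284, 0.2961]
orientation: [-60.1, 90.0, 52.6]
contact_force: [-0.1, 1.3, 0.3]
grip_width: 1.003
```

Request:
{"api": "play_rows", "payload": {"commands": [{"grip":1,"tx":1,"ty":-17.3,"tz":-34.5,"rx":0.112,"ry":0,"rz":0},{"grip":1,"tx":1,"ty":-21,"tz":-32.3,"rx":0.112,"ry":0,"rz":0},{"grip":1,"tx":1,"ty":-24.5,"tz":-29.8,"rx":0.112,"ry":0,"rz":0},{"grip":1,"tx":1,"ty":-27.7,"tz":-26.8,"rx":0.112,"ry":0,"rz":0},{"grip":1,"tx":1,"ty":-30.5,"tz":-23.6,"rx":0.112,"ry":0,"rz":0},{"grip":1,"tx":1,"ty":-33,"tz":-20,"rx":0.112,"ry":0,"rz":0},{"grip":1,"tx":0,"ty":0,"tz":0,"rx":0,"ry":0,"rz":0},{"grip":1,"tx":0,"ty":0,"tz":0,"rx":0,"ry":0,"rz":0}]}}

```text
time_s: 2.23
tool_pos: [0.561, 0.1783, 0.289]
orientation: [136.5, 89.9, -149.2]
contact_force: [-0.3, 0.1, -2.0]
grip_width: 1.0
```

Run:
```python
from rig import bot
from h import *
s=bot.sense();print(s["time_s"],s["tool_pos"],s["orientation"],s["joint_vel"].round(2),s["joints"].round(1))
im=bot.camera("wrist");cv2.imwrite("pics/w2.png",im[:,:,::-1])
C=cam(bot,"wrist",s)
b=np.array([.554,.1395]);a=np.radians(-15.5);Q=np.array([[np.cos(a),-np.sin(a)],[np.sin(a),np.cos(a)]])
for t,z in ("bed_stop",.018),("clip_left_nose",.022),("clip_right_nose",.022):
    for d in bot.tip_of("wrist",t):
        uv=d["at"]*np.array([512,384]); w=ray(C,uv,z); print(t,round(d["score"],2),uv.round(1),w.round(4),"bedframe",(Q.T@(w[:2]-b)).round(4))
cv2.imwrite("pics/w2z.png",cv2.resize(im[:,:,::-1],None,fx=1.5625,fy=1.5625,interpolation=cv2.INTER_CUBIC))
np.save("w2s.npy",np.r_[s["tool_pos"],s["orientation"]])
```

```text
2.2333 [0.56096399 0.17833977 0.28895201] [ 136.532487     89.92047543 -149.19178289] [ 2.9  -1.74 -1.25 -0.35  0.11  0.6 ] [ 32.8  19.3  10.6  -0.  -81.3 -48.6]
bed_stop 0.79 [187.5 131.9] [0.623  0.1243 0.018 ] bedframe [0.0705 0.0038]
clip_left_nose 0.76 [208.9 167.2] [0.612  0.1691 0.022 ] bedframe [0.0479 0.044 ]
clip_right_nose 0.7 [204.1  87.7] [0.589  0.0847 0.022 ] bedframe [ 0.0484 -0.0434]
```

View pics/w2z.png

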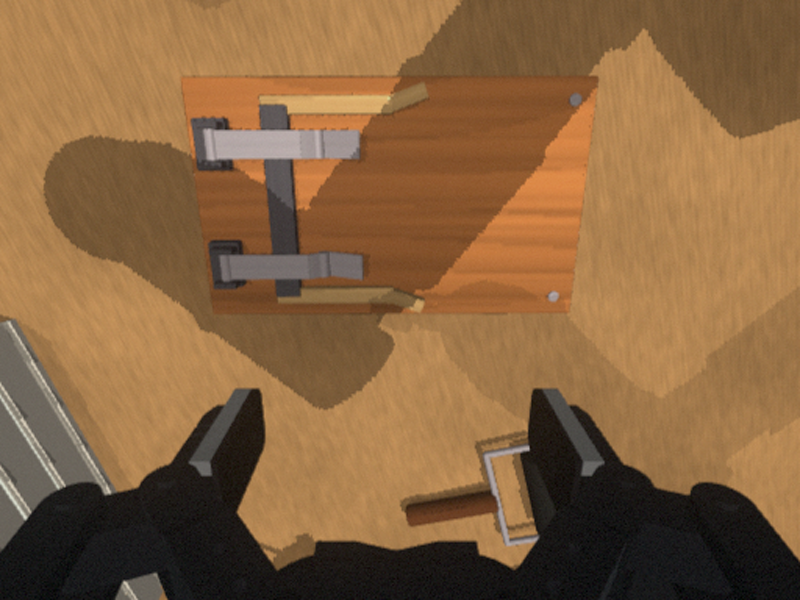

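The wrist view shows the bed with its corners at zoomed pixels (183,76), (597,76), (570,313) and (213,314). The clips are at left, which is bed +x. I'll refine the bed pose from these corners.

Run:
```python
from rig import bot
from h import *
q=np.load("w2s.npy");C=cam(bot,"wrist",{"tool_pos":q[:3],"orientation":q[3:]})
f=lambda u,v:((u+.5)/1.5625-.5,(v+.5)/1.5625-.5)
m=[(.14,-.085,.018),(-.14,-.085,.018),(-.14,.085,.018),(.14,.085,.018)]
uv=[f(183,76),f(597,76),f(570,313),f(213,314)]
print(fit(C,m,uv,[.554,.1395,-15.5]))
# stop bar face top right edge x=.068,z=.028 ; clip sides
p,_=fit(C,m,uv,[.554,.1395,-15.5])
a=np.radians(p[2]);
def W(x,y,z):return [p[0]+np.cos(a)*x-np.sin(a)*y,p[1]+np.sin(a)*x+np.cos(a)*y,z]
im=cv2.imread("pics/w2.png")
im=cv2.resize(im,None,fx=3,fy=3,interpolation=cv2.INTER_CUBIC)
def L(A,B):
    u=proj(C,[W(*A),W(*B)]);u=np.round((u+.5)*3-.5).astype(int);cv2.line(im,u[0].tolist(),u[1].tolist(),(0,255,0),1)
for i in range(4):L(m[i],m[(i+1)%4])
L((.068,-.06,.028),(.068,.06,.028));L((-.002,.061,.026),(.068,.061,.026));L((-.002,-.061,.026),(.068,-.061,.026))
L((.02,.033,.034),(.02,.051,.034));L((.02,-.033,.034),(.02,-.051,.034))
cv2.imwrite("pics/w2o.png",im[120:640,320:1120])
rows(bot.sense(),[.456,-.24,.22],180+8.9,12)
```

```text
(array([  0.55481698,   0.14260173, -15.72907484]), array([[-2.52659388,  0.05578949],
       [ 2.69544867, -0.34260381],
       [ 0.2596052 ,  0.86385106],
       [-0.45457787,  0.60306807]]))
turn/row [-0.0354  0.      0.    ] dist/row 36.57629299070003
[  5.8  -1.  -36.1]
[  5.8   0.3 -36.1]
[  5.8   1.5 -36.1]
[  5.8   2.8 -36. ]
[  5.8   4.1 -35.9]
[  5.8   5.3 -35.7]
[  5.8   6.6 -35.5]
[  5.8   7.8 -35.2]
[  5.8   9.1 -34.9]
[  5.8  10.3 -34.6]
[  5.8  11.5 -34.2]
[  5.8  12.7 -33.8]
```

View pics/w2o.png

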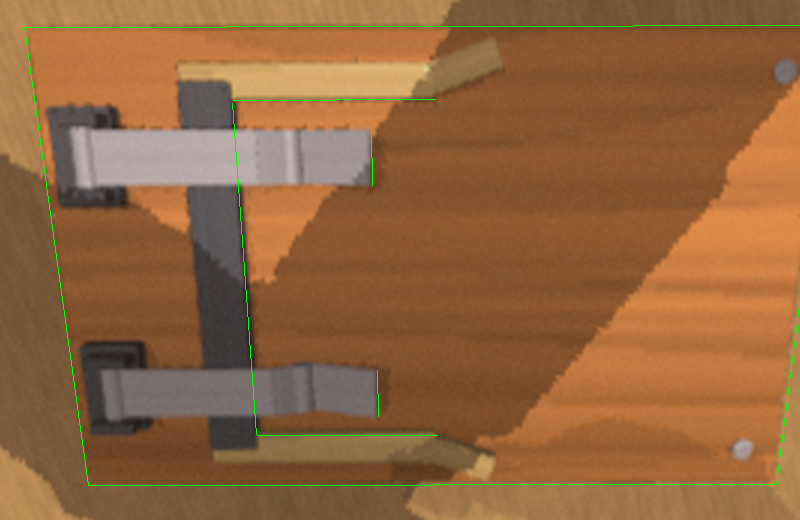

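The overlay of the fitted bed pose (0.5548, 0.1426, -15.7°) lines up with the rails, stop bar and clip lips. Next stop is above slab A.

Request:
{"api": "play_rows", "payload": {"commands": [{"grip":1,"tx":5.8,"ty":-1,"tz":-36.1,"rx":-0.0354,"ry":0,"rz":0},{"grip":1,"tx":5.8,"ty":0.3,"tz":-36.1,"rx":-0.0354,"ry":0,"rz":0},{"grip":1,"tx":5.8,"ty":1.5,"tz":-36.1,"rx":-0.0354,"ry":0,"rz":0},{"grip":1,"tx":5.8,"ty":2.8,"tz":-36,"rx":-0.0354,"ry":0,"rz":0},{"grip":1,"tx":5.8,"ty":4.1,"tz":-35.9,"rx":-0.0354,"ry":0,"rz":0},{"grip":1,"tx":5.8,"ty":5.3,"tz":-35.7,"rx":-0.0354,"ry":0,"rz":0},{"grip":1,"tx":5.8,"ty":6.6,"tz":-35.5,"rx":-0.0354,"ry":0,"rz":0},{"grip":1,"tx":5.8,"ty":7.8,"tz":-35.2,"rx":-0.0354,"ry":0,"rz":0}]}}

```text
time_s: 3.1
tool_pos: [0.4896, -0.1008, 0.2439]
orientation: [-86.0, 89.9, 5.0]
contact_force: [0.1, -0.7, 0.9]
grip_width: 0.997
```

Request:
{"api": "play_rows", "payload": {"commands": [{"grip":1,"tx":5.8,"ty":9.1,"tz":-34.9,"rx":-0.0354,"ry":0,"rz":0},{"grip":1,"tx":5.8,"ty":10.3,"tz":-34.6,"rx":-0.0354,"ry":0,"rz":0},{"grip":1,"tx":5.8,"ty":11.5,"tz":-34.2,"rx":-0.0354,"ry":0,"rz":0},{"grip":1,"tx":5.8,"ty":12.7,"tz":-33.8,"rx":-0.0354,"ry":0,"rz":0},{"grip":1,"tx":0,"ty":0,"tz":0,"rx":0,"ry":0,"rz":0},{"grip":1,"tx":0,"ty":0,"tz":0,"rx":0,"ry":0,"rz":0},{"grip":1,"tx":0,"ty":0,"tz":0,"rx":0,"ry":0,"rz":0}]}}

```text
time_s: 3.68
tool_pos: [0.4561, -0.2399, 0.2207]
orientation: [-98.6, 90.0, 0.2]
contact_force: [0.4, 0.4, -0.1]
grip_width: 0.997
```

Run:
```python
from rig import bot
from h import *
s=bot.sense();print(s["time_s"],s["tool_pos"],s["orientation"],s["joint_vel"].round(2),s["joints"].round(1))
im=bot.camera("wrist");cv2.imwrite("pics/w3.png",im[:,:,::-1])
C=cam(bot,"wrist",s)
for t,z in ("slab_front",0),("slab_grip",.025):
    for d in bot.tip_of("wrist",t):
        uv=d["at"]*np.array([512,384]); w=ray(C,uv,z); print(t,round(d["score"],2),uv.round(1),w.round(4))
cv2.imwrite("pics/w3z.png",cv2.resize(im[:,:,::-1],None,fx=1.5625,fy=1.5625,interpolation=cv2.INTER_CUBIC))
np.save("w3s.npy",np.r_[s["tool_pos"],s["orientation"]])
```

```text
3.6833 [ 0.45610335 -0.23986983  0.22066517] [-98.64459309  89.95639438   0.20989873] [ 1.26 -0.25  0.19 -0.01 -0.06 -0.01] [-10.3  13.1  -8.2  -0.  -68.7  19.2]
slab_front 0.82 [440.6 134.8] [ 0.2838 -0.3064  0.    ]
slab_front 0.78 [133.3 152.4] [ 0.5767 -0.2437  0.    ]
slab_grip 0.97 [257.9 158.2] [ 0.4558 -0.2624  0.025 ]
slab_grip 0.58 [436.4 256.2] [ 0.2604 -0.1895  0.025 ]
slab_grip 0.49 [210.5 156.8] [ 0.4984 -0.2572  0.025 ]
```

View pics/w3z.png

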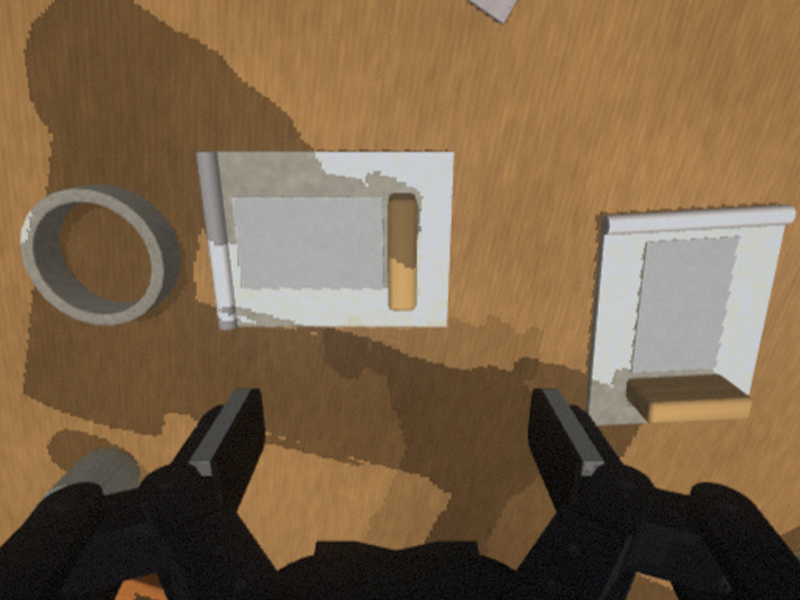

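Slab A is centred, with its bead at zoomed x≈197–236 on the left, its grip bar around (402,252), the tape roll beyond the bead and look-alike B at right.

Run:
```python
from rig import bot
from h import *
q=np.load("w3s.npy");C=cam(bot,"wrist",{"tool_pos":q[:3],"orientation":q[3:]})
f=lambda u,v:((u+.5)/1.5625-.5,(v+.5)/1.5625-.5)
m=[(.075,-.055,.006),(-.075,-.055,.006),(-.075,.055,.006),(.075,.055,.006)]
uv=[f(197,152),f(454,153),f(447,326),f(220,329)]
p,r=fit(C,m,uv,[.5,-.255,9]);print(p,r)
a=np.radians(p[2])
def W(x,y,z):return [p[0]+np.cos(a)*x-np.sin(a)*y,p[1]+np.sin(a)*x+np.cos(a)*y,z]
im=cv2.imread("pics/w3.png")
im=cv2.resize(im,None,fx=4,fy=4,interpolation=cv2.INTER_CUBIC)
def L(A,B):
    u=proj(C,[W(*A),W(*B)]);u=np.round((u+.5)*4-.5).astype(int);cv2.line(im,u[0].tolist(),u[1].tolist(),(0,0,255),1)
for i in range(4):L(m[i],m[(i+1)%4])
g=[(-.053,-.032,.04),(-.037,-.032,.04),(-.037,.032,.04),(-.053,.032,.04)]
for i in range(4):L(g[i],g[(i+1)%4])
cv2.imwrite("pics/w3o.png",im[340:900,460:1220])
print("grip",W(-.045,0,.025))
rows(bot.sense(),[*W(-.045,0,.15)],180+p[2],4)
```

```text
[ 0.50008665 -0.25237991  8.86511506] [[-0.37423558  0.64858763]
 [ 0.04500095 -0.28023518]
 [ 0.37098829  0.67152936]
 [ 0.00142433 -1.06320059]]
grip [np.float64(0.4556242218685004), np.float64(-0.2593148034430678), 0.025]
turn/row [ 0.0003 -0.0001  0.0002] dist/row 18.377221373714665
[17.7  1.  -4.9]
[17.7  1.  -4.9]
[17.7  1.  -4.9]
[17.7  1.  -4.9]
```

View pics/w3o.png

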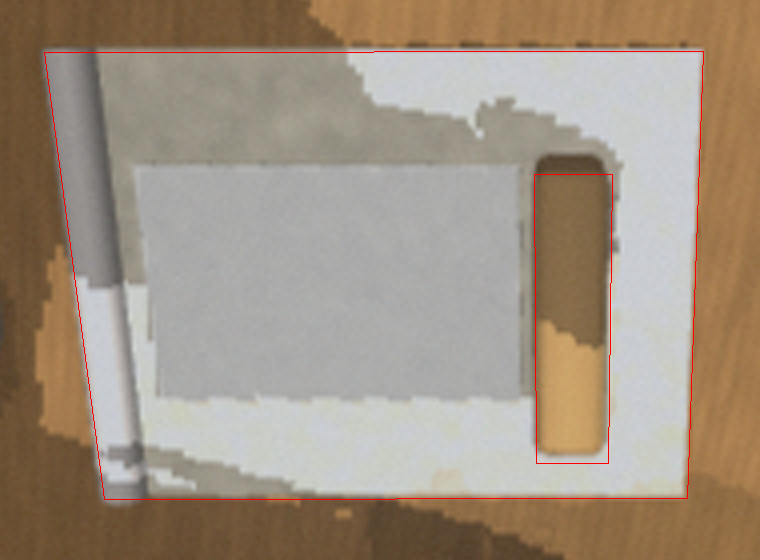

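The fit is good: slab at (0.500, -0.252), 8.9°, with the bar outline about 2 mm off in y, which doesn't matter for the grasp. I'll descend and grip the bar about 30 mm above the underside.

Request:
{"api": "play_rows", "payload": {"commands": [{"grip":1,"tx":17,"ty":1,"tz":-5.2,"rx":0,"ry":0,"rz":0},{"grip":1,"tx":17,"ty":1,"tz":-5.2,"rx":0,"ry":0,"rz":0},{"grip":1,"tx":17,"ty":1,"tz":-5.2,"rx":0,"ry":0,"rz":0},{"grip":1,"tx":17,"ty":1,"tz":-5.2,"rx":0,"ry":0,"rz":0},{"grip":1,"tx":20,"ty":0,"tz":0,"rx":0,"ry":0,"rz":0},{"grip":1,"tx":20,"ty":0,"tz":0,"rx":0,"ry":0,"rz":0},{"grip":1,"tx":18,"ty":0,"tz":0,"rx":0,"ry":0,"rz":0},{"grip":1,"tx":10,"ty":0,"tz":0,"rx":0,"ry":0,"rz":0}]}}

```text
time_s: 4.5
tool_pos: [0.4548, -0.2605, 0.0825]
orientation: [57.3, 89.9, 156.2]
contact_force: [-0.0, -0.5, -0.8]
grip_width: 0.997
```

Request:
{"api": "play_rows", "payload": {"commands": [{"grip":1,"tx":0,"ty":0,"tz":0,"rx":0,"ry":0,"rz":0},{"grip":1,"tx":0,"ty":0,"tz":0,"rx":0,"ry":0,"rz":0}]}}

```text
time_s: 4.67
tool_pos: [0.4556, -0.2613, 0.0846]
orientation: [130.3, 90.0, -130.8]
contact_force: [0.5, -0.0, 0.2]
grip_width: 0.999
```

Run:
```python
from rig import bot
from h import *
s=bot.sense();print(s["time_s"],s["tool_pos"],s["orientation"],s["contact_force"])
im=bot.camera("wrist");cv2.imwrite("pics/w4z.png",cv2.resize(im[:,:,::-1],None,fx=1.5625,fy=1.5625,interpolation=cv2.INTER_CUBIC))
```

```text
4.6667 [ 0.45560914 -0.26134412  0.08461273] [ 130.33633573   89.97691045 -130.77105643] [ 0.49927111 -0.00524501  0.18215603]
```

View pics/w4z.png

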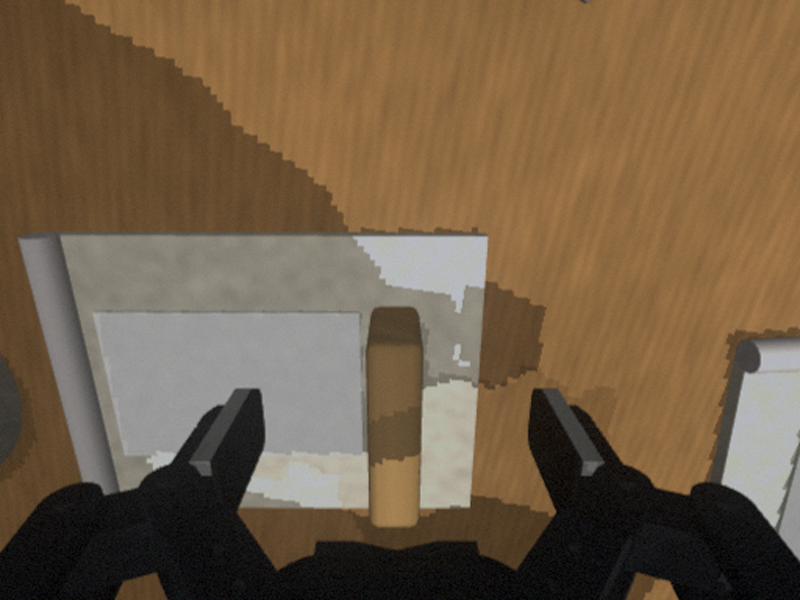

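The bar, at zoomed x 367–422, is centred between the open fingers. I'll close on it.

Request:
{"api": "play_rows", "payload": {"commands": [{"grip":0,"tx":0,"ty":0,"tz":0,"rx":0,"ry":0,"rz":0},{"grip":0,"tx":0,"ty":0,"tz":0,"rx":0,"ry":0,"rz":0},{"grip":0,"tx":0,"ty":0,"tz":0,"rx":0,"ry":0,"rz":0},{"grip":0,"tx":0,"ty":0,"tz":0,"rx":0,"ry":0,"rz":0},{"grip":0,"tx":0,"ty":0,"tz":0,"rx":0,"ry":0,"rz":0},{"grip":0,"tx":0,"ty":0,"tz":0,"rx":0,"ry":0,"rz":0},{"grip":0,"tx":0,"ty":0,"tz":0,"rx":0,"ry":0,"rz":0},{"grip":0,"tx":0,"ty":0,"tz":0,"rx":0,"ry":0,"rz":0}], "squeeze": 80}}

```text
time_s: 5.38
tool_pos: [0.4556, -0.2619, 0.0849]
orientation: [-121.8, 89.9, -23.0]
contact_force: [0.1, 1.0, 5.0]
grip_width: 0.175
```

Run:
```python
from rig import bot
from h import *
s=bot.sense();print(s["time_s"],s["tool_pos"],s["orientation"],s["contact_force"],s["torque"],s["grip_width"])
```

```text
5.3833 [ 0.45559018 -0.26189451  0.08485096] [-121.82052291   89.93413673  -22.99730214] [0.12321085 1.02747222 4.96239245] [ 0.36063604  0.12434091 -0.04148973] 0.17515833733225075
```

Request:
{"api": "play_rows", "payload": {"commands": [{"grip":0,"tx":-10,"ty":0,"tz":0,"rx":0,"ry":0,"rz":0},{"grip":0,"tx":-20,"ty":0,"tz":0,"rx":0,"ry":0,"rz":0},{"grip":0,"tx":-30,"ty":0,"tz":0,"rx":0,"ry":0,"rz":0},{"grip":0,"tx":-30,"ty":0,"tz":0,"rx":0,"ry":0,"rz":0},{"grip":0,"tx":-30,"ty":0,"tz":0,"rx":0,"ry":0,"rz":0},{"grip":0,"tx":-20,"ty":0,"tz":0,"rx":0,"ry":0,"rz":0},{"grip":0,"tx":0,"ty":0,"tz":0,"rx":0,"ry":0,"rz":0}]}}

```text
time_s: 5.97
tool_pos: [0.4564, -0.2625, 0.2289]
orientation: [-122.8, 89.6, -23.9]
contact_force: [-0.2, -0.5, -2.8]
grip_width: 0.173
```

Run:
```python
from rig import bot
from h import *
s=bot.sense();print(s["time_s"],s["tool_pos"],s["orientation"],s["contact_force"],s["torque"],s["grip_width"])
im=bot.camera("wrist");cv2.imwrite("pics/w5z.png",cv2.resize(im[:,:,::-1],None,fx=1.5625,fy=1.5625,interpolation=cv2.INTER_CUBIC))
p=[.5548,.1426,-15.73];a=np.radians(p[2])
def W(x,y,z):return [p[0]+np.cos(a)*x-np.sin(a)*y,p[1]+np.sin(a)*x+np.cos(a)*y,z]
t=W(-.083-.0454,-.0026,.20);print(t)
rows(s,t,180+p[2],14)
T=cam(bot,"top");print("jar",ray(T,(266,170),.06))
```

```text
5.9667 [ 0.45642964 -0.26253224  0.22890295] [-122.77666244   89.58673023  -23.9442703 ] [-0.17302345 -0.4908479  -2.84578476] [-0.13952252 -0.02066065 -0.00470277] 0.17270197418039607
[np.float64(0.43050371756252714), np.float64(0.17490718452951293), 0.2]
turn/row [ 0.0306 -0.0002  0.0005] dist/row 31.36851246727129
[ 2.  -3.  31.2]
[ 2.  -2.  31.2]
[ 2.  -1.  31.3]
[ 2.  -0.1 31.3]
[ 2.   0.9 31.3]
[ 2.   1.8 31.3]
[ 2.   2.8 31.2]
[ 2.   3.7 31.1]
[ 2.   4.7 31. ]
[ 2.   5.6 30.8]
[ 2.   6.6 30.6]
[ 2.   7.5 30.4]
[ 2.   8.4 30.1]
[ 2.1  9.3 29.9]
jar [ 0.64076353 -0.05427967  0.06      ]
```

View pics/w5z.png

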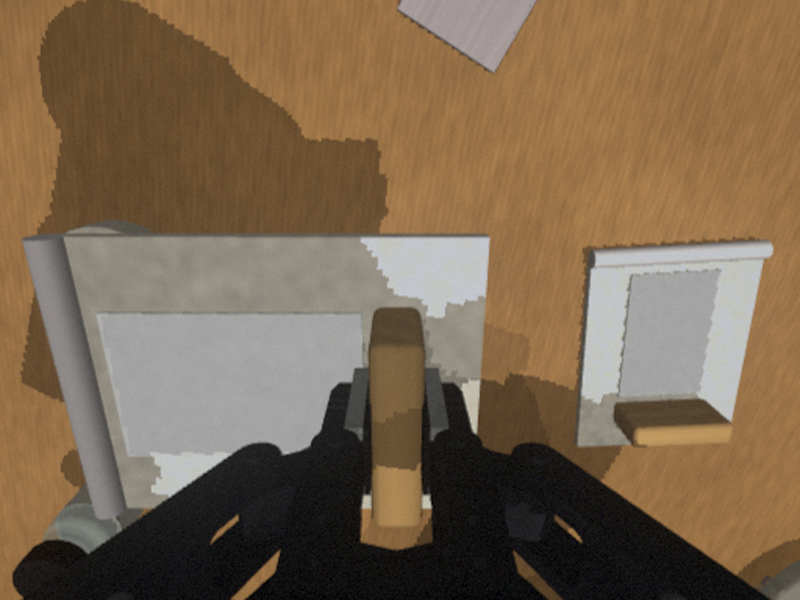

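The slab is held level and unchanged in the gripper: its back corner is at (489,236), against (487,235) before the lift. Now I'll carry it over to behind the rails.

Request:
{"api": "play_rows", "payload": {"commands": [{"grip":0,"tx":2,"ty":-3,"tz":31.2,"rx":0.0306,"ry":0,"rz":0.0005},{"grip":0,"tx":2,"ty":-2,"tz":31.2,"rx":0.0306,"ry":0,"rz":0.0005},{"grip":0,"tx":2,"ty":-1,"tz":31.3,"rx":0.0306,"ry":0,"rz":0.0005},{"grip":0,"tx":2,"ty":-0.1,"tz":31.3,"rx":0.0306,"ry":0,"rz":0.0005},{"grip":0,"tx":2,"ty":0.9,"tz":31.3,"rx":0.0306,"ry":0,"rz":0.0005},{"grip":0,"tx":2,"ty":1.8,"tz":31.3,"rx":0.0306,"ry":0,"rz":0.0005},{"grip":0,"tx":2,"ty":2.8,"tz":31.2,"rx":0.0306,"ry":0,"rz":0.0005},{"grip":0,"tx":2,"ty":3.7,"tz":31.1,"rx":0.0306,"ry":0,"rz":0.0005}]}}

```text
time_s: 6.68
tool_pos: [0.4383, -0.0104, 0.206]
orientation: [98.4, 89.5, -177.0]
contact_force: [0.2, 0.8, -4.7]
grip_width: 0.171
```

Request:
{"api": "play_rows", "payload": {"commands": [{"grip":0,"tx":2,"ty":4.7,"tz":31,"rx":0.0306,"ry":0,"rz":0.0005},{"grip":0,"tx":2,"ty":5.6,"tz":30.8,"rx":0.0306,"ry":0,"rz":0.0005},{"grip":0,"tx":2,"ty":6.6,"tz":30.6,"rx":0.0306,"ry":0,"rz":0.0005},{"grip":0,"tx":2,"ty":7.5,"tz":30.4,"rx":0.0306,"ry":0,"rz":0.0005},{"grip":0,"tx":2,"ty":8.4,"tz":30.1,"rx":0.0306,"ry":0,"rz":0.0005},{"grip":0,"tx":2,"ty":9.3,"tz":29.9,"rx":0.0306,"ry":0,"rz":0.0005},{"grip":0,"tx":0,"ty":0,"tz":0,"rx":0,"ry":0,"rz":0},{"grip":0,"tx":0,"ty":0,"tz":0,"rx":0,"ry":0,"rz":0}]}}

```text
time_s: 7.35
tool_pos: [0.4277, 0.1765, 0.194]
orientation: [115.4, 89.3, -170.2]
contact_force: [-0.1, 0.0, -4.7]
grip_width: 0.173
```

```bash
cat >> h.py <<'E'
BP=[.5548,.1426,-15.73]
def W(x,y,z):
    a=np.radians(BP[2]);return [BP[0]+np.cos(a)*x-np.sin(a)*y,BP[1]+np.sin(a)*x+np.cos(a)*y,z]
def bedrel(s):
    a=np.radians(BP[2]);c,n=np.cos(a),np.sin(a);d=s["tool_pos"][:2]-np.array(BP[:2])
    M=R.from_euler("xyz",s["orientation"],degrees=True).as_matrix()
    print("t",s["time_s"].__round__(2),"TCP bed mm",(1000*np.array([c*d[0]+n*d[1],-n*d[0]+c*d[1],s["tool_pos"][2]])).round(1),"yaw y",(np.degrees(np.arctan2(M[1,1],M[0,1]))-180-BP[2]).round(2),"tilt",(M[2,1],M[2,2]))
    f=s["contact_force"];print("force bed",np.round([c*f[0]+n*f[1],-n*f[0]+c*f[1],f[2]],1),"grip",round(s["grip_width"],3))
    print("slab front bed x ~",round(1000*(c*d[0]+n*d[1])+120.4,1))
E
python3 - <<'E'
from rig import bot
from h import *
s=bot.sense();bedrel(s)
im=bot.camera("wrist");cv2.imwrite("pics/w6z.png",cv2.resize(im[:,:,::-1],None,fx=1.5625,fy=1.5625,interpolation=cv2.INTER_CUBIC))
rows(s,W(-.083-.0454,-.0026,.104),180+BP[2],8)
E
```

```text
t 7.35 TCP bed mm [-131.5   -1.8  194. ] yaw y 0.12 tilt (np.float64(0.010524579125248734), np.float64(-0.004993811377145774))
force bed [-0.1  0.  -4.7] grip 0.173
slab front bed x ~ -11.1
turn/row [ 0.0003 -0.0006 -0.0013] dist/row 11.258536284578762
[11.2 -0.5 -0. ]
[11.2 -0.5 -0. ]
[11.2 -0.5 -0.1]
[11.2 -0.5 -0.1]
[11.2 -0.4 -0.1]
[11.2 -0.4 -0.1]
[11.3 -0.4 -0.1]
[11.3 -0.4 -0.1]
```

View pics/w6z.png

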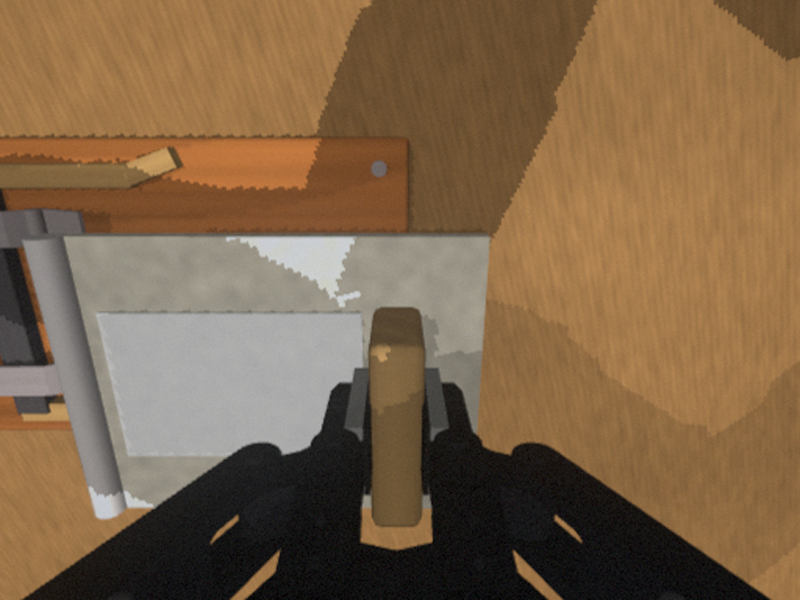

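The slab is in line with the bed and about 0.6° nose-down, which I'll level while lowering it.

Request:
{"api": "play_rows", "payload": {"commands": [{"grip":0,"tx":16,"ty":-0.4,"tz":-0.1,"rx":0,"ry":-0.001,"rz":-0.002},{"grip":0,"tx":16,"ty":-0.4,"tz":-0.1,"rx":0,"ry":-0.001,"rz":-0.002},{"grip":0,"tx":16,"ty":-0.4,"tz":-0.1,"rx":0,"ry":-0.001,"rz":-0.002},{"grip":0,"tx":16,"ty":-0.4,"tz":-0.1,"rx":0,"ry":-0.001,"rz":-0.002},{"grip":0,"tx":12,"ty":-0.4,"tz":-0.1,"rx":0,"ry":0,"rz":0},{"grip":0,"tx":6,"ty":-0.4,"tz":-0.1,"rx":0,"ry":0,"rz":0},{"grip":0,"tx":0,"ty":0,"tz":0,"rx":0,"ry":0,"rz":0},{"grip":0,"tx":0,"ty":0,"tz":0,"rx":0,"ry":0,"rz":0}]}}

```text
time_s: 8.07
tool_pos: [0.4312, 0.174, 0.1143]
orientation: [-26.5, 89.9, 47.7]
contact_force: [0.2, -0.1, -3.4]
grip_width: 0.172
```

Run:
```python
from rig import bot
from h import *
s=bot.sense();bedrel(s)
im=bot.camera("wrist");cv2.imwrite("pics/w7z.png",cv2.resize(im[:,:,::-1],None,fx=1.5625,fy=1.5625,interpolation=cv2.INTER_CUBIC))
```

```text
t 8.07 TCP bed mm [-127.5   -3.3  114.3] yaw y -0.05 tilt (np.float64(-0.0008180914044925158), np.float64(0.001638742089886569))
force bed [ 0.2 -0.1 -3.4] grip 0.172
slab front bed x ~ -7.1
```

View pics/w7z.png

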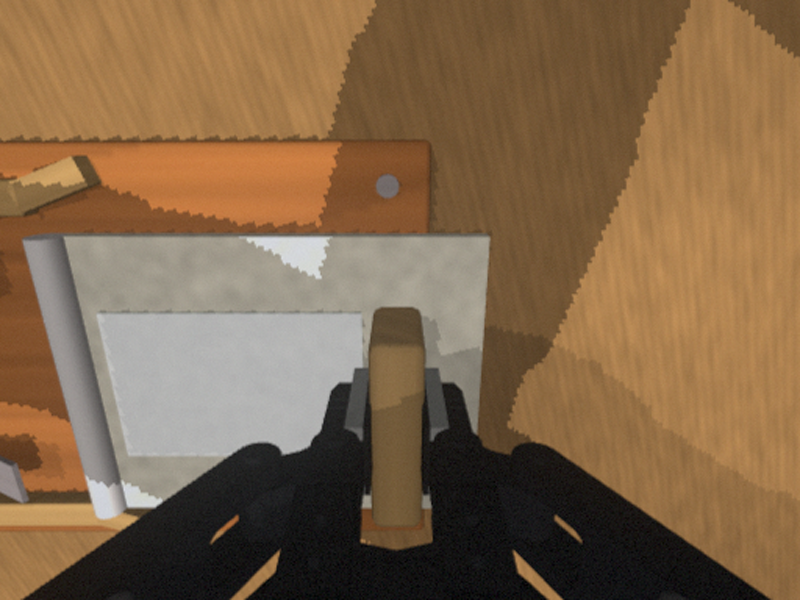

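Run:
```python
from rig import bot
from h import *
s=bot.sense();C=cam(bot,"wrist",s)
f=lambda u,v:((u+.5)/1.5625-.5,(v+.5)/1.5625-.5)
a=np.radians(BP[2]);c,n=np.cos(a),np.sin(a)
def bf(uv,z):
    d=ray(C,f(*uv),z)[:2]-np.array(BP[:2]);return (1000*np.array([c*d[0]+n*d[1],-n*d[0]+c*d[1]])).round(1)
z=s["tool_pos"][2]-.0847
print("slab back -y corner",bf((490,235),z+.006),"front -y",bf((24,238),z+.007),"bed back -y corner",bf((430,141),.018),"bed edge",bf((100,141),.018),"bead +y end",bf((100,519),z+.006))
```

```text
slab back -y corner [-157.1  -56.2] front -y [ -7.9 -55.7] bed back -y corner [-138.5  -84.6] bed edge [-26.9 -84.8] bead +y end [-7.3 59.6]
```

Everything is within about 1–2 mm of centred, inside the 6 mm side clearance. I'll lower the slab onto the bed.

Request:
{"api": "play_rows", "payload": {"commands": [{"grip":0,"tx":5,"ty":0,"tz":0,"rx":0,"ry":0,"rz":0},{"grip":0,"tx":4,"ty":0,"tz":0,"rx":0,"ry":0,"rz":0},{"grip":0,"tx":1.5,"ty":0,"tz":0,"rx":0,"ry":0,"rz":0},{"grip":0,"tx":0,"ty":0,"tz":0,"rx":0,"ry":0,"rz":0},{"grip":0,"tx":0,"ty":0,"tz":0,"rx":0,"ry":0,"rz":0}]}}

```text
time_s: 8.53
tool_pos: [0.4312, 0.1747, 0.1038]
orientation: [-26.5, 89.8, 47.8]
contact_force: [0.0, -0.1, -4.0]
grip_width: 0.17
```

```bash
python3 -c "
from rig import bot
from h import *
bedrel(bot.sense())"
```

```text
t 8.53 TCP bed mm [-127.7   -2.6  103.8] yaw y 0.01 tilt (np.float64(-0.0011710937502039664), np.float64(0.00234953844842678))
force bed [ 0.1 -0.1 -4. ] grip 0.17
slab front bed x ~ -7.3
```

Request:
{"api": "play_rows", "payload": {"commands": [{"grip":0,"tx":1,"ty":0,"tz":0,"rx":0,"ry":0,"rz":0},{"grip":0,"tx":0,"ty":0,"tz":0,"rx":0,"ry":0,"rz":0},{"grip":0,"tx":0,"ty":0,"tz":0,"rx":0,"ry":0,"rz":0}]}}

```text
time_s: 8.78
tool_pos: [0.4314, 0.1749, 0.103]
orientation: [-29.1, 89.8, 45.2]
contact_force: [0.4, -0.8, -4.3]
grip_width: 0.173
```

Request:
{"api": "play_rows", "payload": {"commands": [{"grip":0,"tx":0.5,"ty":0,"tz":0,"rx":0,"ry":0,"rz":0},{"grip":0,"tx":0,"ty":0,"tz":0,"rx":0,"ry":0,"rz":0},{"grip":0,"tx":0,"ty":0,"tz":0,"rx":0,"ry":0,"rz":0}]}}

```text
time_s: 9.03
tool_pos: [0.4314, 0.175, 0.1029]
orientation: [-30.0, 89.8, 44.3]
contact_force: [-2.3, 1.0, 1.8]
grip_width: 0.174
```

```bash
python3 -c "
from rig import bot
from h import *
bedrel(bot.sense())"
```

```text
t 9.03 TCP bed mm [-127.5   -2.3  102.9] yaw y 0.01 tilt (np.float64(-0.0018007582135468603), np.float64(0.0031187153063235717))
force bed [-2.5  0.3  1.8] grip 0.174
slab front bed x ~ -7.1
```

Contact is made: the vertical force rose from -4.3 to +1.8 N at the expected height. Now I'll slide in along bed +x, which is tool -y.

Request:
{"api": "play_rows", "payload": {"commands": [{"grip":0,"tx":0,"ty":-3,"tz":0,"rx":0,"ry":0,"rz":0},{"grip":0,"tx":0,"ty":-5,"tz":0,"rx":0,"ry":0,"rz":0},{"grip":0,"tx":0,"ty":-5,"tz":0,"rx":0,"ry":0,"rz":0},{"grip":0,"tx":0,"ty":-5,"tz":0,"rx":0,"ry":0,"rz":0},{"grip":0,"tx":0,"ty":-5,"tz":0,"rx":0,"ry":0,"rz":0},{"grip":0,"tx":0,"ty":-3,"tz":0,"rx":0,"ry":0,"rz":0},{"grip":0,"tx":0,"ty":0,"tz":0,"rx":0,"ry":0,"rz":0}]}}

```text
time_s: 9.62
tool_pos: [0.4565, 0.1677, 0.1028]
orientation: [-24.2, 89.8, 50.0]
contact_force: [-3.4, 0.7, 3.7]
grip_width: 0.171
```

Run:
```python
from rig import bot
from h import *
s=bot.sense();bedrel(s)
im=bot.camera("wrist");cv2.imwrite("pics/w8z.png",cv2.resize(im[:,:,::-1],None,fx=1.5625,fy=1.5625,interpolation=cv2.INTER_CUBIC))
im=bot.camera("scene");cv2.imwrite("pics/s8z.png",cv2.resize(im[140:240,240:373,::-1],None,fx=6,fy=6,interpolation=cv2.INTER_CUBIC))
```

```text
t 9.62 TCP bed mm [-101.5   -2.5  102.8] yaw y -0.01 tilt (np.float64(-0.0011730028918736646), np.float64(0.0026049569350510837))
force bed [-3.5 -0.3  3.7] grip 0.171
slab front bed x ~ 18.9
```

View pics/w8z.png

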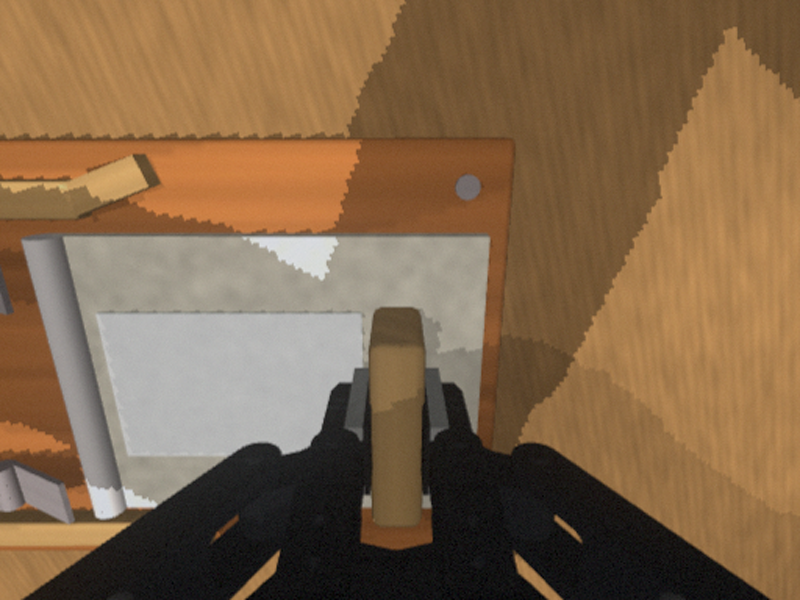

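View pics/s8z.png

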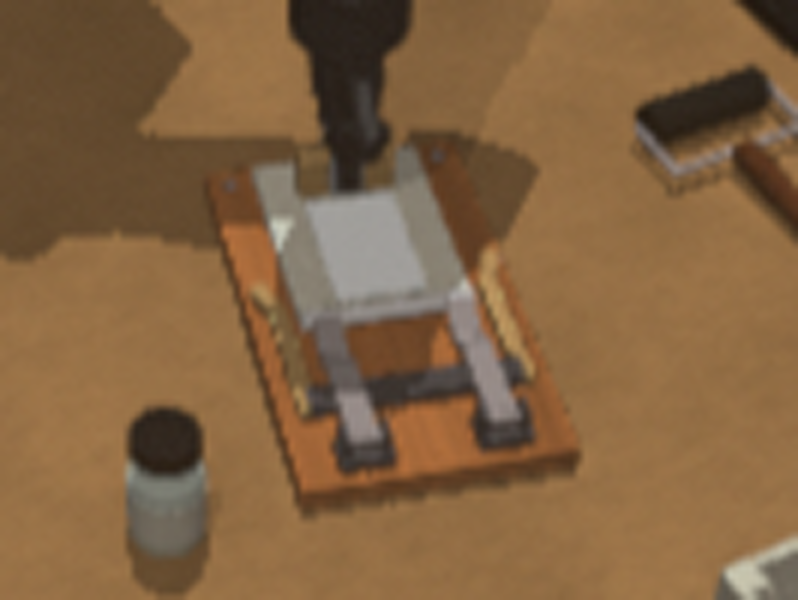

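The bead is at the clip lips and centred to within 1–2 mm. I'll nudge 1 mm toward -y and continue under the clips.

Request:
{"api": "play_rows", "payload": {"commands": [{"grip":0,"tx":0,"ty":-3,"tz":-0.3,"rx":0,"ry":0,"rz":0},{"grip":0,"tx":0,"ty":-4,"tz":-0.3,"rx":0,"ry":0,"rz":0},{"grip":0,"tx":0,"ty":-4,"tz":-0.3,"rx":0,"ry":0,"rz":0},{"grip":0,"tx":0,"ty":-4,"tz":-0.3,"rx":0,"ry":0,"rz":0},{"grip":0,"tx":0,"ty":-4,"tz":0,"rx":0,"ry":0,"rz":0},{"grip":0,"tx":0,"ty":-3,"tz":0,"rx":0,"ry":0,"rz":0}]}}

```text
time_s: 10.22
tool_pos: [0.4751, 0.1609, 0.1028]
orientation: [52.6, 89.8, 126.8]
contact_force: [-18.0, 6.0, 16.4]
grip_width: 0.169
```

```bash
python3 -c "
from rig import bot
from h import *
bedrel(bot.sense())"
```

```text
t 10.22 TCP bed mm [-81.7  -4.  102.8] yaw y -0.03 tilt (np.float64(0.0027972487672505153), np.float64(0.002140722226922631))
force bed [-19.    0.9  16.4] grip 0.169
slab front bed x ~ 38.7
```

The vertical press has built up to 16 N, so I'll ease upward slightly and continue.

Request:
{"api": "play_rows", "payload": {"commands": [{"grip":0,"tx":-0.4,"ty":0,"tz":0,"rx":0,"ry":0,"rz":0},{"grip":0,"tx":-0.4,"ty":0,"tz":0,"rx":0,"ry":0,"rz":0},{"grip":0,"tx":0,"ty":0,"tz":0,"rx":0,"ry":0,"rz":0}]}}

```text
time_s: 10.47
tool_pos: [0.4755, 0.1608, 0.1029]
orientation: [39.7, 89.8, 114.0]
contact_force: [-9.0, 4.9, 5.2]
grip_width: 0.169
```

Run:
```python
from rig import bot
from h import *
s=bot.sense();bedrel(s);print(s["torque"])
im=bot.camera("wrist");cv2.imwrite("pics/w9z.png",cv2.resize(im[:,:,::-1],None,fx=1.5625,fy=1.5625,interpolation=cv2.INTER_CUBIC))
im=bot.camera("scene");cv2.imwrite("pics/s9z.png",cv2.resize(im[140:240,240:373,::-1],None,fx=6,fy=6,interpolation=cv2.INTER_CUBIC))
```

```text
t 10.47 TCP bed mm [-81.3  -4.  102.9] yaw y -0.02 tilt (np.float64(0.0017647250026547878), np.float64(0.002124649131944212))
force bed [-10.    2.3   5.2] grip 0.169
slab front bed x ~ 39.1
[1.17833696 3.04767268 0.03763441]
```

View pics/w9z.png

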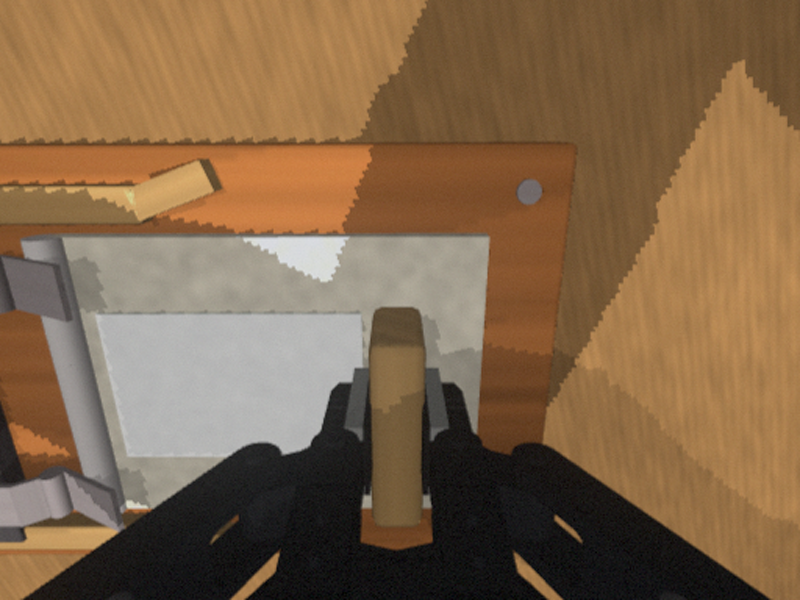

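View pics/s9z.png

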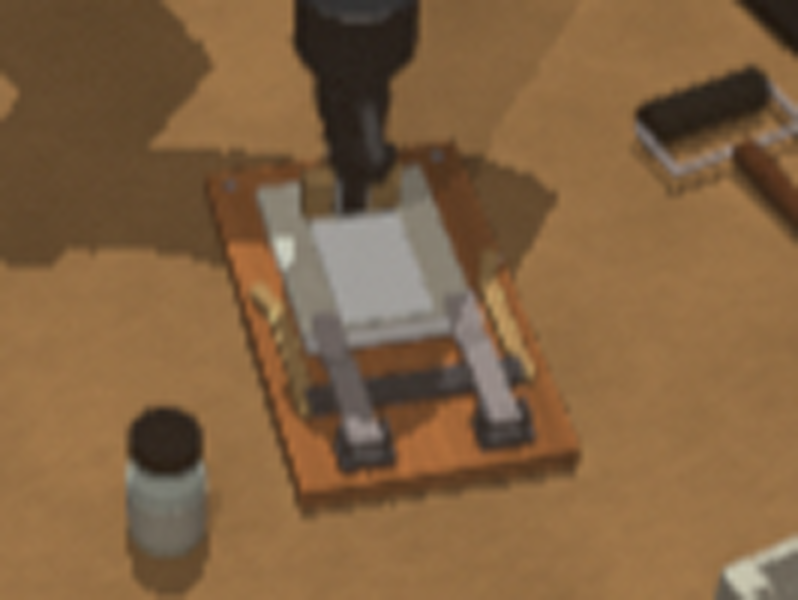

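The lips are over the bead on both sides. Force is down to about 10 N in x and 5 N in z.

Request:
{"api": "play_rows", "payload": {"commands": [{"grip":0,"tx":-0.2,"ty":-3,"tz":0,"rx":0,"ry":0,"rz":0},{"grip":0,"tx":-0.2,"ty":-3,"tz":0,"rx":0,"ry":0,"rz":0},{"grip":0,"tx":-0.1,"ty":-3,"tz":0,"rx":0,"ry":0,"rz":0},{"grip":0,"tx":0,"ty":-3,"tz":0,"rx":0,"ry":0,"rz":0}]}}

```text
time_s: 10.9
tool_pos: [0.4853, 0.1574, 0.1029]
orientation: [85.1, 89.7, 159.3]
contact_force: [-18.5, 6.1, 11.7]
grip_width: 0.173
```

```bash
python3 -c "
from rig import bot
from h import *
bedrel(bot.sense())"
```

```text
t 10.9 TCP bed mm [-70.9  -4.6 102.9] yaw y -0.05 tilt (np.float64(0.005459634609773056), np.float64(0.00046544813268895036))
force bed [-19.4   0.9  11.7] grip 0.173
slab front bed x ~ 49.5
```

Request:
{"api": "play_rows", "payload": {"commands": [{"grip":0,"tx":-0.3,"ty":-2,"tz":0.1,"rx":0,"ry":0,"rz":-0.002},{"grip":0,"tx":-0.2,"ty":-3,"tz":0.1,"rx":0,"ry":0,"rz":-0.002},{"grip":0,"tx":0,"ty":-3,"tz":0.1,"rx":0,"ry":0,"rz":0},{"grip":0,"tx":0,"ty":-2,"tz":0,"rx":0,"ry":0,"rz":0}]}}

```text
time_s: 11.23
tool_pos: [0.4966, 0.1545, 0.103]
orientation: [-70.4, 89.9, 3.8]
contact_force: [-3.8, 0.5, -2.9]
grip_width: 0.172
```

Run:
```python
from rig import bot
from h import *
s=bot.sense();bedrel(s);print(s["torque"])
im=bot.camera("wrist");cv2.imwrite("pics/w10z.png",cv2.resize(im[:,:,::-1],None,fx=1.5625,fy=1.5625,interpolation=cv2.INTER_CUBIC))
```

```text
t 11.23 TCP bed mm [-59.3  -4.3 103. ] yaw y -0.04 tilt (np.float64(-0.0014965599960917175), np.float64(0.000532604402209147))
force bed [-3.8 -0.6 -2.9] grip 0.172
slab front bed x ~ 61.1
[ 0.16102764  1.17751179 -0.04057105]
```

View pics/w10z.png

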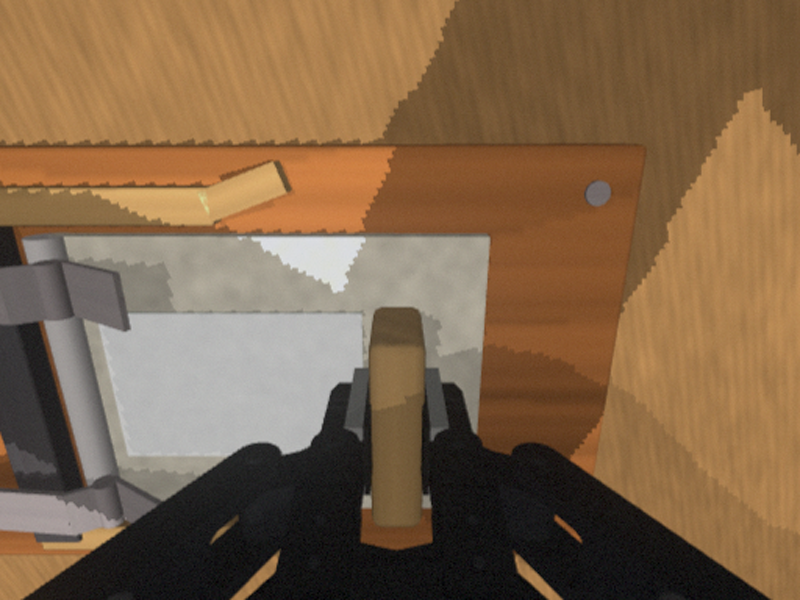

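The noses have crested the bead, and the narrow strip at zoomed x≈30 shows the remaining gap to the stop, about 7 mm. I'll push home.

Request:
{"api": "play_rows", "payload": {"commands": [{"grip":0,"tx":0.2,"ty":-2,"tz":0,"rx":0,"ry":0,"rz":0.001},{"grip":0,"tx":0.2,"ty":-2,"tz":0,"rx":0,"ry":0,"rz":0},{"grip":0,"tx":0,"ty":-1,"tz":0,"rx":0,"ry":0,"rz":0},{"grip":0,"tx":0,"ty":-1,"tz":0,"rx":0,"ry":0,"rz":0}]}}

```text
time_s: 11.62
tool_pos: [0.5035, 0.153, 0.1032]
orientation: [-58.3, 89.8, 15.9]
contact_force: [-3.0, 0.2, -6.6]
grip_width: 0.176
```

```bash
python3 -c "
from rig import bot
from h import *
bedrel(bot.sense())"
```

```text
t 11.62 TCP bed mm [-52.2  -3.9 103.2] yaw y -0.03 tilt (np.float64(-0.0024514573853812727), np.float64(0.001511957047347634))
force bed [-3.  -0.6 -6.6] grip 0.176
slab front bed x ~ 68.2
```

Request:
{"api": "play_rows", "payload": {"commands": [{"grip":0,"tx":0.3,"ty":-1,"tz":0,"rx":0,"ry":0,"rz":0},{"grip":0,"tx":0,"ty":-1,"tz":0,"rx":0,"ry":0,"rz":0},{"grip":0,"tx":0,"ty":0,"tz":0,"rx":0,"ry":0,"rz":0}]}}

```text
time_s: 11.87
tool_pos: [0.5043, 0.1525, 0.103]
orientation: [-26.1, 89.9, 48.2]
contact_force: [-9.2, 2.8, -0.7]
grip_width: 0.17
```

Run:
```python
from rig import bot
from h import *
s=bot.sense();bedrel(s);print(s["torque"])
im=bot.camera("wrist");cv2.imwrite("pics/w11z.png",cv2.resize(im[:,:,::-1],None,fx=1.5625,fy=1.5625,interpolation=cv2.INTER_CUBIC))
```

```text
t 11.87 TCP bed mm [-51.3  -4.1 103. ] yaw y -0.03 tilt (np.float64(-0.0004396420917228694), np.float64(0.0008985719923133018))
force bed [-9.6  0.2 -0.7] grip 0.17
slab front bed x ~ 69.1
[0.78901006 3.36284052 0.11325554]
```

View pics/w11z.png

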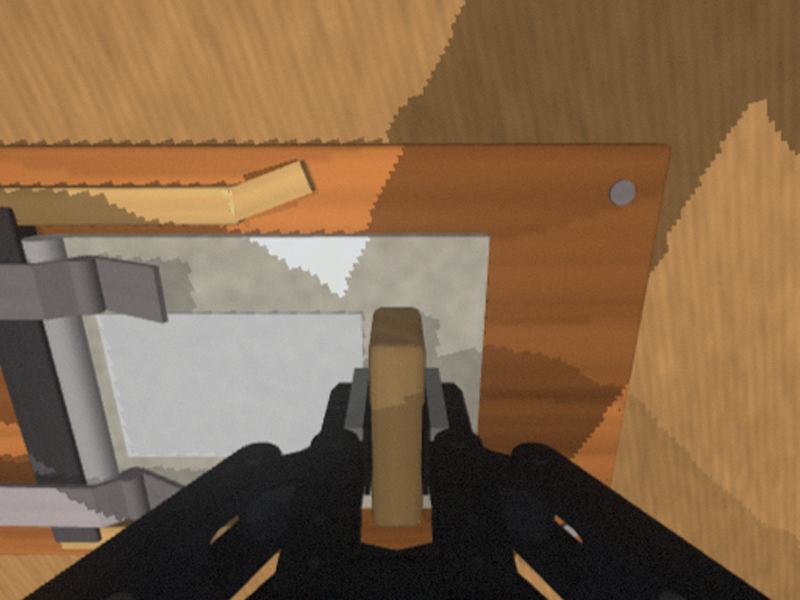

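The bead now touches the stop bar along its length, and the clip noses sit behind it. I'll push a little more to confirm a hard stop.

Request:
{"api": "play_rows", "payload": {"commands": [{"grip":0,"tx":0,"ty":-1,"tz":0,"rx":0,"ry":0,"rz":0},{"grip":0,"tx":0,"ty":-1,"tz":0,"rx":0,"ry":0,"rz":0},{"grip":0,"tx":0,"ty":0,"tz":0,"rx":0,"ry":0,"rz":0},{"grip":0,"tx":0,"ty":0,"tz":0,"rx":0,"ry":0,"rz":0}]}}

```text
time_s: 12.25
tool_pos: [0.5045, 0.1524, 0.1029]
orientation: [76.8, 89.8, 151.0]
contact_force: [-17.6, 5.4, 3.9]
grip_width: 0.174
```

```bash
python3 -c "
from rig import bot
from h import *
bedrel(bot.sense())"
```

```text
t 12.25 TCP bed mm [-51.1  -4.2 102.9] yaw y -0.04 tilt (np.float64(0.0025690552406202327), np.float64(0.0006043326673711991))
force bed [-18.4   0.4   3.9] grip 0.174
slab front bed x ~ 69.3
```

Hard stop confirmed: 2 mm more command gave only 0.2 mm of motion and +9 N. I'll ease the push, open, then rise.

Request:
{"api": "play_rows", "payload": {"commands": [{"grip":0,"tx":0,"ty":1,"tz":0,"rx":0,"ry":0,"rz":0},{"grip":0.5,"tx":0,"ty":0,"tz":0,"rx":0,"ry":0,"rz":0},{"grip":0.5,"tx":0,"ty":0,"tz":0,"rx":0,"ry":0,"rz":0},{"grip":0.5,"tx":0,"ty":0,"tz":0,"rx":0,"ry":0,"rz":0},{"grip":0.5,"tx":0,"ty":0,"tz":0,"rx":0,"ry":0,"rz":0},{"grip":0.5,"tx":0,"ty":0,"tz":0,"rx":0,"ry":0,"rz":0}]}}

```text
time_s: 12.75
tool_pos: [0.5078, 0.1526, 0.1042]
orientation: [-58.4, 89.6, 15.9]
contact_force: [-0.4, -0.0, -0.3]
grip_width: 0.498
```

Run:
```python
from rig import bot
from h import *
s=bot.sense();bedrel(s)
im=bot.camera("wrist");cv2.imwrite("pics/w12z.png",cv2.resize(im[:,:,::-1],None,fx=1.5625,fy=1.5625,interpolation=cv2.INTER_CUBIC))
```

```text
t 12.75 TCP bed mm [-47.9  -3.1 104.2] yaw y -0.0 tilt (np.float64(-0.005851832309827165), np.float64(0.0036013065365364527))
force bed [-0.4 -0.2 -0.3] grip 0.498
slab front bed x ~ 72.5
```

View pics/w12z.png

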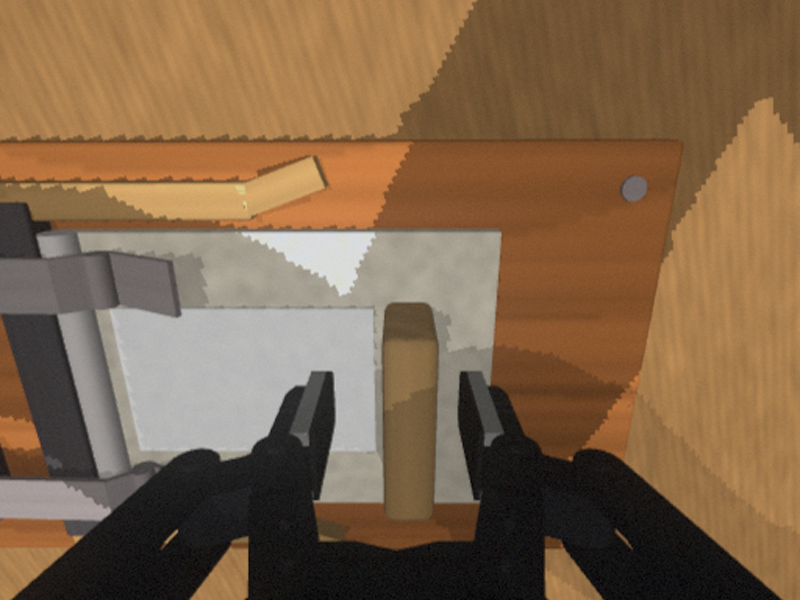

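Released: both fingers are clear of the bar and the slab has stayed home. I'll rise and check from above.

Request:
{"api": "play_rows", "payload": {"commands": [{"grip":0.5,"tx":-15,"ty":2,"tz":0,"rx":0,"ry":0,"rz":0},{"grip":0.5,"tx":-25,"ty":0,"tz":0,"rx":0,"ry":0,"rz":0},{"grip":0.5,"tx":-30,"ty":0,"tz":0,"rx":0,"ry":0,"rz":0},{"grip":0.5,"tx":-30,"ty":-10,"tz":20,"rx":0,"ry":0,"rz":0},{"grip":0.5,"tx":-30,"ty":-20,"tz":20,"rx":0,"ry":0,"rz":0},{"grip":0.5,"tx":-20,"ty":-20,"tz":20,"rx":0,"ry":0,"rz":0},{"grip":0.5,"tx":0,"ty":0,"tz":0,"rx":0,"ry":0,"rz":0},{"grip":0.5,"tx":0,"ty":0,"tz":0,"rx":0,"ry":0,"rz":0}]}}

```text
time_s: 13.47
tool_pos: [0.57, 0.1977, 0.2546]
orientation: [-53.4, 89.6, 20.8]
contact_force: [-1.1, 0.2, -0.8]
grip_width: 0.499
```

Run:
```python
from rig import bot
from h import *
s=bot.sense();bedrel(s)
im=bot.camera("wrist")[:,:,::-1];C=cam(bot,"wrist",s)
for t,z in ("slab_front",.018),("bed_stop",.018),("slab_grip",.043):
    for d in bot.tip_of("wrist",t):
        w=ray(C,d["at"]*np.array([512,384]),z);a=np.radians(BP[2]);c,n=np.cos(a),np.sin(a);e=w[:2]-np.array(BP[:2])
        print(t,round(d["score"],2),(d["at"]*np.array([512,384])).round(),"bed mm",(1000*np.array([c*e[0]+n*e[1],-n*e[0]+c*e[1]])).round(1))
cv2.imwrite("pics/w13z.png",cv2.resize(im[60:300,60:380],None,fx=2.5,fy=2.5,interpolation=cv2.INTER_CUBIC))
im=bot.camera("scene")[:,:,::-1];cv2.imwrite("pics/s13z.png",cv2.resize(im[140:240,240:373],None,fx=6,fy=6,interpolation=cv2.INTER_CUBIC))
im=bot.camera("top")[:,:,::-1];cv2.imwrite("pics/t13.png",im)
```

```text
t 13.47 TCP bed mm [ -0.3  57.2 254.6] yaw y -0.01 tilt (np.float64(-0.0058521912346491956), np.float64(0.004342068011313316))
force bed [-1.2 -0.1 -0.8] grip 0.499
slab front bed x ~ 120.1
slab_front 0.69 [184. 112.] bed mm [69.9 -1.4]
slab_front 0.64 [183. 111.] bed mm [70.8 -2.7]
bed_stop 0.73 [185. 113.] bed mm [69.3 -0.7]
slab_grip 0.79 [312. 111.] bed mm [-52.3  -4.3]
```

View pics/w13z.png

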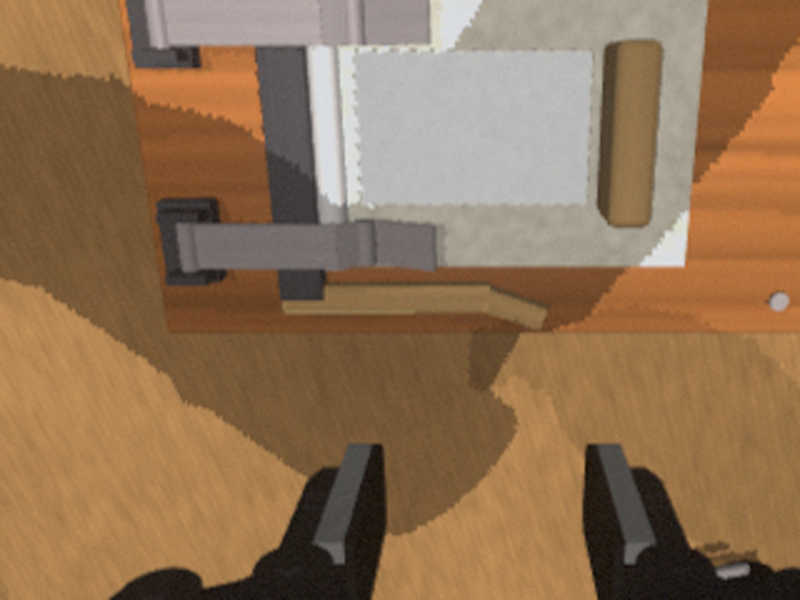

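View pics/s13z.png

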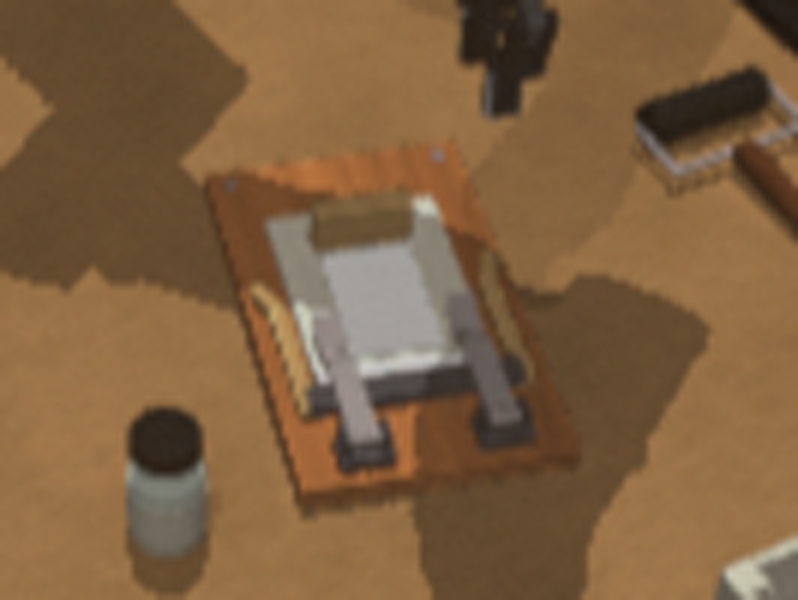

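View pics/t13.png

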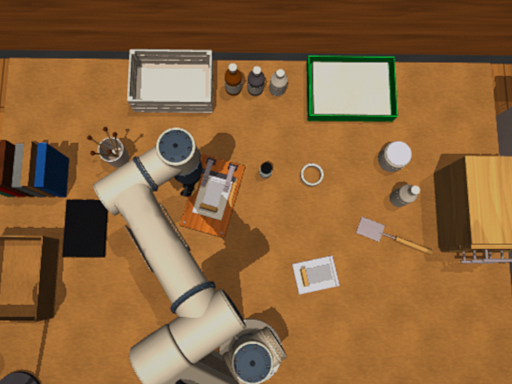

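The checks agree. The bead lies flush along the stop bar, both clip noses (zoomed x≈355–370) sit behind it, and the grip bar measures bed x = -52.3 against the ideal -52. The bystanders and look-alike B are at their original pixels, and the arm is clear.

```bash
python3 -c "
from rig import bot
print(bot.sense()['time_s']);print(bot.finish_job())"
```

```text
13.7667
the job is handed in; nothing more can be done
None
```

The slab is fixed in the printing bed. I took the farther of the two look-alikes by its grip bar, laid it on the bed bead first, slid it under both clips until it hit the stop, let go and backed off. The job was handed in at 13.8 s.

**Home against the stop:** the last 2 mm of commanded push gave only 0.2 mm of motion and about 9 N more force. The pictures show no gap along the bead. The grip bar measures bed x = -52.3, where -52 is ideal.

**Clips:** both noses sit behind the bead in the final wrist picture. I judged this from the pictures, since I had no direct reading of the clip angles.

**Other things on the table:** in the last top picture the bystanders that show, and the other slab, are where they started. The arm hides the brayer there, but the last scene picture shows it unmoved. The arm is clear and touching nothing.

**Off or in disagreement:**
- The slide briefly took about 19 N along the bed and 16 N of downward press, more than the 4–9 N expected, until I eased the arm up.
- The wrist and top cameras differed by a steady 3 mm in y. It affected slab and bed alike, so it cancelled out.
- The slab sits a millimetre or two off centre toward -y, within the 6 mm rail clearance.

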